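Open the mixing tin on the scale and stow its lid in the drawer

ROBOT

A 6-joint arm with a two-finger parallel gripper is mounted at the origin on the work surface. World frame = base frame: x ahead of the robot, y to its left, z up, the work surface at z = 0. Lengths are in mm, angles in rad, forces in N, time in s.
With the tool pointing down it reaches from about 350 to 875 mm from the base axis. Payload 4.2 kg.
Tool frame: the origin (TCP) lies at the very end of the fingers, on their centre line; the grasp point (between the pads) lies 19 mm behind it; z points along the fingers, y is the line along which they close (so a half turn about z gives the same grasp; the last joint's range is limited). The gripper opens to 85 mm and grips with 20 to 120 N. Pads are 22 mm wide; open, the fingers measure 114 mm over their backs; the gripper's body (76 mm by 85 mm) begins 54 mm behind the grasp point. The pads swing forward as they close: fully open they stand 13 mm farther back than shut.
Start: joints at [1.427, 0.385, 0.008, 0, -1.194, -0.259], TCP at [244.964, 574.971, 231.312] pointing down, gripper open.
Joint ranges: [-3.14, 3.14], [-1.21, 2.06], [-1.07, 1.41], [-3.16, 2.05], [-2.99, -0.16], [-3.1, 3.1]. Speed limits (rad/s): [2.79, 2.79, 3.14, 3.14, 3.14, 3.14].

INTERFACE

Orientations are given as a unit quaternion [x, y, z, w].
In Python, from bench import read_state, get_image, get_calibration, job_done gives the robot as it stands.
- The arm moves only by the shell command python3 -m creep 'ROWS'. ROWS is a JSON object of lists of equal length, an entry for each row: "translation": the shift along the world's x, y, z in cm, a list of three; "delta_rot": the turn, a rotation vector about the world's x, y, z in degrees, a list of three; "hand": the finger opening in cm, from 0 to 8.54. A call has 1 to 8 rows; each row is the pose to reach, as a shift and turn from the pose commanded when the call began; what a row does not reach only later rows make up. A row lasts 1/8 s, in which the tool goes at most 62.5 mm and 10.7 degrees, less where a joint would pass 70% of its speed; a pose out of reach is approached as far as the arm can. A call with a gripper value outside its range is refused whole. The fingers move at their own pace and stop on an object; the grip force is fixed at half the most. Time passes only in rows, so rows that repeat a pose let the fingers close. It gives the time, the measured TCP pose, the force, the opening and the grip force at its end, in the units of the state.
- read_state(): the state, without advancing time (a new reading comes with each control period).
- get_image(name): name is "scene" or "side" or "wrist"; returns (picture, depth): 400x640x3 uint8, red, green, blue; 400x640 float32, mm along the optical axis (not along the pixel's ray), 0 where there is no reading.
- get_calibration(name): a dict with "intrinsics" (3x3 intrinsics, pixels), "dist" ([k1, k2, p1, p2, k3] as OpenCV has them; the pictures are not rectified), "xyz" and "attitude" of the camera in the world. Camera axes: x right, y down, z forward; pixel columns grow to the right and rows downward; lengths in mm; the calibration is good to about 2 mm. A picture is of the moment at which its call begins: read the wrist's pose just before it. get_calibration takes no time and is no camera call; for the wrist camera it gives the pose at the moment of the call.
- job_done(): hands the job in; it is judged then, once.
The state is a dict: "clock": time; "joints": joint angles; "joint_vel": joint speeds; "joint_efforts": joint torques, N m; "position": TCP position; "ee_rot": TCP orientation; "contact_force": force on the tool from outside, world axes, zero at the start; "wrist_torque": the same for the moment, N m; "gripper_width": finger opening in mm; "grasp_force": force on a finger pad.
Only numpy, scipy, OpenCV 4.12 (cv2) and the standard library are available. Lean on these libraries where they do the work, as an engineer would, in place of code of your own. Each camera call takes 0.05 s, during which the arm holds its last target. There are 200 camera calls.

TASK

The mixing tin on the scale has to be open for dosing paint: lift off its loose lid, the one with the knob, and lay it flat, knob up, on the floor of the open cabinet drawer, setting it down before you let go. Leave the tin standing where it is on the scale pan, leave the drawer open, and do not disturb the other things on the bench.

Things in the scene. Friction and masses are not known exactly. Their poses are not given: they have to be found in the camera images.
- tin: open-topped round steel mixing tin, empty, 86 mm outside diameter, 100 mm tall, wall 3 mm, standing on the pan of the scale. Origin: centre of its underside, z up
- lid: loose aluminium plug lid of that tin: plug 72 mm diameter, 10 mm deep, hanging freely in the tin's 80 mm mouth; flange disc 92 mm diameter, 6 mm thick, lying on the rim; on top in the middle an upright round black knob, 26 mm diameter, 30 mm tall. Origin: centre of the plug's underside, z up (flange top at 16 mm, knob top at 46 mm); seated, it is 90 mm above the tin's origin
- pan (a point): centre of the top of the round steel pan (200 mm diameter, 70 mm above the table) of a fixed black bench scale; at x = 125 mm, y = 50 mm from it stands the scale's column with a tilted display, 100 mm wide along y, up to 150 mm above the table
- drawer_floor (a point): centre of the inner floor of the upper drawer of a low grey fixed cabinet (260 deep, 240 wide, 140 mm high) right of the robot; moves with the drawer. -x points the way it opens. Inside 215 mm long (x), 198 mm wide (y); walls 38 mm, white front 48 mm above this floor. Pulled out by q, it is open above from x = -107 mm to x = -115 mm + q, the rest lies under the cabinet top
- cab_drawer0 (a joint): how far the upper drawer is pulled out, m: 0 shut, 0.18 fully open; it slides with light friction
- closed_tin: a second, full tin of the same look with its lid on, not on the scale but on the bare table, 86 mm diameter, 136 mm to the knob top; leave alone. Origin: centre of its underside
- spatula: spatula, 200 mm long, lying on the table; bystander. Origin at its middle
- bottle: white plastic bottle with red cap, 72 mm diameter, 200 mm tall; bystander. Origin: centre of its underside
- jar: black jar, 68 mm diameter, 75 mm tall; bystander. Origin: centre of its underside
- toner: small white bottle, 40 mm diameter, 120 mm tall; bystander. Origin: centre of its underside
Things that resemble listed ones, but are neither listed nor needed, are in the scene too. What is shaped like the lid but blue or red is not meant.

How it is judged (in metres and radians):
On the way, in this order (a step that is already met when the one before it is completed fails the run):
1. the lid is lifted clear of the tin, at least 30 mm above its seat, while the tin stays upright on the pan (z of lid in the frame of tin above 0.12 m and angle between tin's own z axis and vertical below 0.1 rad and distance between tin and pan below 0.07 m and contact force between the fingers and lid above 0.3 N), for 0.1 s.
2. the lid is set down inside the drawer, within 15 mm of the floor and about level, while the fingers still hold it (x of lid in the frame of drawer_floor between -0.075 and 0.075 m and y of lid in the frame of drawer_floor between -0.066 and 0.066 m and z of lid in the frame of drawer_floor between -0.005 and 0.015 m and angle between lid's own z axis and vertical below 0.3 rad and contact force between the fingers and lid above 0.3 N), for 0.05 s.
At the end, for the whole second after the job is handed in: The lid lies still inside the upper drawer, knob up, tilt under 0.12 rad, its underside within 8 mm of the drawer floor; the tin stands upright (0.1 rad) and still on the scale pan, within 30 mm of its start; the drawer is open by at least 100 mm (x of lid in the frame of drawer_floor between -0.075 and 0.075 m and y of lid in the frame of drawer_floor between -0.066 and 0.066 m and z of lid in the frame of drawer_floor between -0.005 and 0.008 m and angle between lid's own z axis and vertical below 0.12 rad and linear speed of each of lid, tin below 0.02 m/s and angle between tin's own z axis and vertical below 0.1 rad and distance of tin from where it was at the start of the episode below 0.03 m and value of joint cab_drawer0 above 0.1 m); the robot touches nothing.
It fails at once if the tin is tipped (over 0.3 rad) or dragged more than 40 mm (angle between tin's own z axis and vertical above 0.3 rad or distance of tin from where it was at the start of the episode above 0.04 m).
It fails at once if a bystander is shifted by more than 40 mm or an upright one is knocked over (distance of any of closed_tin, bottle, jar, toner, spatula from where it was at the start of the episode above 0.04 m or angle between any of closed_tin, bottle, jar, toner's own z axis and vertical above 0.5 rad).
It also fails if it takes over 42 s, if anything falls off the work surface, if the arm or the gripper's body presses on something with over 40 N, if the wrist force passes 120 N, or if a joint passes its speed limit or range.

## Working session

There is one attempt and no reset: what is moved stays moved. The work goes in short steps, Python scripts to look and compute and a shell command to move; the robot and the scene stay as the last step left them, time stands still between calls to the robot, and variables do not carry over. Pictures are saved under pics/ and viewed, at most 10 in all, crops included, and the job is handed in when it is done.

```bash
mkdir -p pics; cat > h.py <<'E'
import numpy as np,cv2
from scipy.spatial.transform import Rotation as R
from bench import *
def grab(n):
    c=get_calibration(n); p,d=get_image(n); np.savez(f'{n}.npz',p=p,d=d,K=c['intrinsics'],dist=c['dist'],xyz=c['xyz'],att=c['attitude']); return p,d
def load(n): return np.load(f'{n}.npz')
def ray(s,uv):
    uv=np.asarray(uv,float).reshape(-1,1,2)
    q=cv2.undistortPoints(uv,s['K'].astype(float),s['dist'].astype(float))[:,0]
    a=s['att']; M=R.from_quat(a).as_matrix() if a.size==4 else a
    return np.c_[q,np.ones(len(q))]@M.T
def plane(s,uv,z):
    r=ray(s,uv); o=s['xyz']; return o+r*((z-o[2])/r[:,2])[:,None]
def pts(s,uv):
    uv=np.asarray(uv).reshape(-1,2); d=s['d'][uv[:,1].astype(int),uv[:,0].astype(int)]
    return s['xyz']+ray(s,uv)*d[:,None]
def cloud(s):
    v,u=np.mgrid[0:400,0:640]; return pts(s,np.c_[u.ravel(),v.ravel()]).reshape(400,640,3)
E
python3 - <<'E'
from h import *
for n in['scene','side']:
    p,d=grab(n); cv2.imwrite(f'pics/{n}0.png',p[:,:,::-1]); s=load(n); print(n,s['xyz'],s['att'],s['K'].ravel(),(d>0).mean())
print(read_state())
E
```

```text
scene [1372.69176376 -263.59234131 1215.7402088 ] [ 0.76968986  0.55235498 -0.18678642 -0.25998525] [450.66419211   0.         323.48334001   0.         450.66419211
 203.95786183   0.           0.           1.        ] 0.995921875
side [ 118.44554268 -920.90971808  814.23321091] [ 0.86100976 -0.18388973  0.11092473 -0.46102328] [377.58178856   0.         317.29203416   0.         377.58178856
 197.28745607   0.           0.           1.        ] 0.99621484375
{'clock': 0.1, 'joints': array([ 1.42660542e+00,  3.85470254e-01,  6.77059255e-03, -4.31118733e-04,
       -1.19400093e+00, -2.58602874e-01]), 'joint_vel': array([ 7.63565213e-04, -2.20054236e-03,  4.53592069e-03,  1.13696844e-03,
        6.12231121e-04,  2.69797061e-05]), 'joint_efforts': array([-4.16630860e-05, -3.93317914e+01,  1.88928884e+01,  4.19791505e+00,
       -2.61766858e-03,  3.76789053e-07]), 'position': array([244.77330587, 574.51111105, 230.34039781]), 'ee_rot': array([ 9.79771732e-01, -2.00115984e-01, -1.45596162e-04,  9.62031648e-04]), 'contact_force': array([ 0.97889205, -0.76472755,  0.76741043]), 'wrist_torque': array([-0.05671749,  0.02512497, -0.02612852]), 'grasp_force': 0.0, 'gripper_width': 85.49694702638003}
```

View pics/scene0.png

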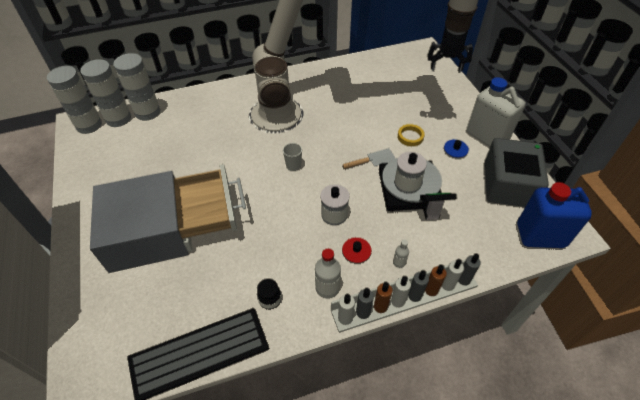

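View pics/side0.png

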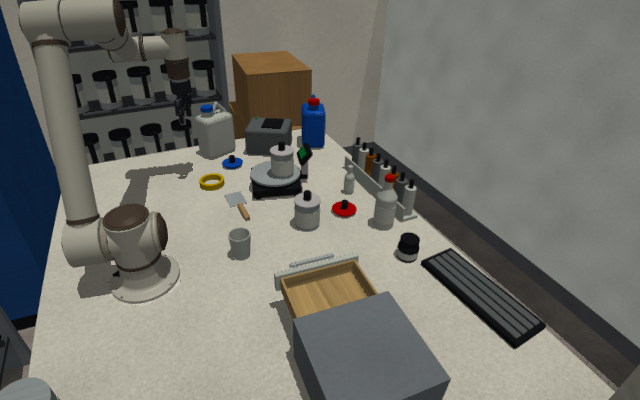

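The scene view shows four things that could be taken for the lid. They are the tin with the knob on the scale pan (411,160), the closed tin on the bare table (335,193), the blue lid (456,148) and the red lid (357,248). The one on the scale pan fits the description; the side view shows it at (282,150). The drawer is open at scene (205,203).

```bash
python3 - <<'E'
from h import *
s=load('scene'); t=load('side')
a=cv2.resize(s['p'][130:225,365:465],None,fx=4,fy=4,interpolation=2); b=cv2.resize(s['p'][150:260,165:265],None,fx=4,fy=4,interpolation=2)[:380]
cv2.imwrite('pics/crop1.png',np.hstack([a,b])[:,:,::-1])
for n,q in[('scene',s),('side',t)]:
    C=cloud(q); 
    # knob/lid top cluster near the scale tin
    uv=(411,160) if n=='scene' else (282,150)
    c=C[uv[1],uv[0]]; print(n,'hit',c.round())
    dd=np.hypot(C[...,0]-c[0],C[...,1]-c[1])
    for lo,hi in[(150,168),(172,181),(183,198),(203,225)]:
        m=(dd<90)&(C[...,2]>lo)&(C[...,2]<hi); P=C[m]
        if len(P): print(lo,hi,len(P),'med',np.median(P,0).round(1),'min',P.min(0).round(),'max',P.max(0).round())
    # objects above the table between
    for nm,pv in [('floor',(200,205)if n=='scene' else (325,292)),('front',(238,205) if n=='scene' else (318,268)),('cabtop',(137,215) if n=='scene' else (365,350))]:
        print(nm,C[pv[1],pv[0]].round(1))
    hsv=cv2.cvtColor(q['p'],cv2.COLOR_RGB2HSV); m=(hsv[...,0]>8)&(hsv[...,0]<28)&(hsv[...,1]>70)
    x0,x1,y0,y1=(165,240,160,245) if n=='scene' else (275,385,255,330)
    k=np.zeros_like(m); k[y0:y1,x0:x1]=1; P=C[m&k]; zz=P[:,2]; h=np.histogram(zz,bins=np.arange(40,160,5)); print(list(zip(h[1],h[0])))
    np.save(n+'_wood.npy',P)
E
```

```text
scene hit [1373. -264. 1216.]
floor [ 431.1 -358.9   81.1]
front [ 488.1 -244.9  104.2]
cabtop [ 455.9 -538.2  138.7]
[(np.int64(40), np.int64(0)), (np.int64(45), np.int64(0)), (np.int64(50), np.int64(0)), (np.int64(55), np.int64(0)), (np.int64(60), np.int64(1)), (np.int64(65), np.int64(3)), (np.int64(70), np.int64(49)), (np.int64(75), np.int64(891)), (np.int64(80), np.int64(1091)), (np.int64(85), np.int64(140)), (np.int64(90), np.int64(109)), (np.int64(95), np.int64(104)), (np.int64(100), np.int64(94)), (np.int64(105), np.int64(101)), (np.int64(110), np.int64(131)), (np.int64(115), np.int64(208)), (np.int64(120), np.int64(42)), (np.int64(125), np.int64(1)), (np.int64(130), np.int64(0)), (np.int64(135), np.int64(0)), (np.int64(140), np.int64(0)), (np.int64(145), np.int64(0)), (np.int64(150), np.int64(0))]
side hit [548. 295. 178.]
150 168 85 med [536.4 271.8 158.5] min [507. 261. 150.] max [582. 311. 167.]
172 181 182 med [543.  296.4 175. ] min [504. 256. 172.] max [595. 348. 181.]
183 198 25 med [545.2 296.6 190.6] min [537. 292. 183.] max [558. 311. 197.]
203 225 19 med [549.4 300.4 205.1] min [538. 292. 203.] max [559. 317. 208.]
floor [ 432.  -326.4   81. ]
front [ 435.7 -273.5  117.6]
cabtop [ 412.6 -549.6  140.8]
[(np.int64(40), np.int64(0)), (np.int64(45), np.int64(0)), (np.int64(50), np.int64(0)), (np.int64(55), np.int64(0)), (np.int64(60), np.int64(0)), (np.int64(65), np.int64(0)), (np.int64(70), np.int64(1)), (np.int64(75), np.int64(1061)), (np.int64(80), np.int64(1166)), (np.int64(85), np.int64(132)), (np.int64(90), np.int64(125)), (np.int64(95), np.int64(137)), (np.int64(100), np.int64(143)), (np.int64(105), np.int64(149)), (np.int64(110), np.int64(159)), (np.int64(115), np.int64(389)), (np.int64(120), np.int64(12)), (np.int64(125), np.int64(0)), (np.int64(130), np.int64(0)), (np.int64(135), np.int64(1)), (np.int64(140), np.int64(1)), (np.int64(145), np.int64(0)), (np.int64(150), np.int64(0))]
```

View pics/crop1.png

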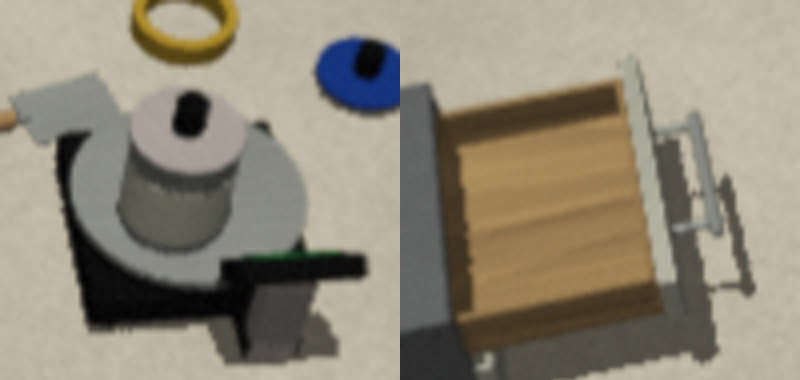

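The crop confirms the choice: an aluminium lid with a black knob at scene (412,158), on the tin in the pan. The drawer is empty, with its white front on the right.

```bash
python3 - <<'E'
from h import *
for n,box,dbox in[('scene',(395,430,145,180),(165,270,150,265)),('side',(265,300,135,165),(270,400,240,340))]:
    q=load(n); C=cloud(q); x0,x1,y0,y1=box
    g=q['p'].max(2); k=np.zeros(g.shape,np.uint8); k[y0:y1,x0:x1]=(g[y0:y1,x0:x1]<50)
    nl,lab,st,ce=cv2.connectedComponentsWithStats(k)
    for i in range(1,nl):
        if st[i,4]>15: 
            u,v,w,h,a=st[i]; print(n,st[i],ce[i].round(1),'knob mid z191',plane(q,ce[i],191).round(1))
    # flange top: depth band, circle by rays on z=176
    c=np.array([545,297])
    m=(np.hypot(C[...,0]-c[0],C[...,1]-c[1])<65)&(C[...,2]>171)&(C[...,2]<181)
    v,u=np.nonzero(m); P=plane(q,np.c_[u,v].astype(float),176)[:,:2]; print(n,'flange circ',cv2.minEnclosingCircle(P.astype(np.float32)))
    P=np.load(n+'_wood.npy'); 
    F=P[(P[:,2]<84)]; print('floor z',np.median(F[:,2]).round(1),cv2.minAreaRect(F[:,:2].astype(np.float32)))
    # cabinet top rect
    ct=(C[...,2]>136)&(C[...,2]<145)&(C[...,1]<-380)&(C[...,0]>150)&(C[...,0]<800)
    print('cab',cv2.minAreaRect(C[ct][:,:2].astype(np.float32)))
    # drawer white front/rim
    x0,x1,y0,y1=dbox; k=np.zeros(g.shape,bool);k[y0:y1,x0:x1]=1
    T=C[k&(C[...,2]>113)&(C[...,2]<134)&(C[...,1]>-420)]; print('rim',len(T),T.min(0).round(),T.max(0).round(),cv2.minAreaRect(T[:,:2].astype(np.float32)))
    G=T[T[:,2]>123]; print('front',len(G),cv2.minAreaRect(G[:,:2].astype(np.float32)),G[:,2].max())
E
```

```text
scene [409 153   8  11  68] [412.2 158.1] knob mid z191 [[550.6 304.7 191. ]]
scene flange circ ((553.87158203125, 302.8764953613281), 45.99050521850586)
floor z 80.1 ((376.54791259765625, -357.23583984375), (153.12295532226562, 329.9298400878906), 88.55670166015625)
cab ((486.53802490234375, -663.08984375), (376.5810546875, 526.123046875), 7.0194315910339355)
rim 620 [ 314. -419.  113.] [ 557. -224.  133.] ((436.0858154296875, -323.3855285644531), (196.737060546875, 238.3955535888672), 88.3580093383789)
front 278 ((435.77557373046875, -342.72698974609375), (163.65516662597656, 231.7084503173828), 86.60416412353516) 133.1219790496848
side [265 135  26  20 338] [276.1 141.7] knob mid z191 [[543.8 347.5 191. ]]
side [297 151   3  11  18] [298.2 155.6] knob mid z191 [[577.7 206.2 191. ]]
side flange circ ((547.7136840820312, 299.2452392578125), 48.857479095458984)
floor z 80.0 ((465.6158447265625, -327.27569580078125), (105.80709075927734, 278.4031982421875), 88.34552764892578)
cab ((420.2064208984375, -544.4782104492188), (248.55935668945312, 242.3838348388672), 86.51931762695312)
rim 1003 [ 307. -420.  113.] [ 553. -251.  134.] ((430.47796630859375, -344.0101013183594), (171.2910614013672, 234.43943786621094), 85.39509582519531)
front 398 ((397.2252197265625, -288.6065673828125), (287.1579895019531, 138.43603515625), 29.75977897644043) 133.74325430725196
```

```bash
python3 - <<'E'
from h import *
def fit(P):
    vx,vy,x,y=cv2.fitLine(P.astype(np.float32),cv2.DIST_HUBER,0,.01,.01).ravel(); return np.degrees(np.arctan2(vy,vx)).round(2),np.round([x,y],1)
for n in['scene','side']:
    q=load(n); C=cloud(q)
    m=(C[...,0]>250)&(C[...,0]<650)&(C[...,1]>-440)&(C[...,1]<-200)
    P=C[m]
    print(n,'front top',fit(P[(P[:,2]>124)&(P[:,2]<134)&(P[:,1]>-330)][:,:2]), np.ptp(P[(P[:,2]>124)&(P[:,2]<134)&(P[:,1]>-330)],axis=0).round(), len(P[(P[:,2]>124)&(P[:,2]<134)&(P[:,1]>-330)]))
    T=P[(P[:,2]>136)&(P[:,2]<146)]
    b=[T[(T[:,0]>x)&(T[:,0]<=x+10)] for x in range(300,540,10)]; E=np.array([w[w[:,1].argmax(),:2] for w in b if len(w)>3]); print('cab edge',fit(E),len(E))
    F=P[(P[:,2]>73)&(P[:,2]<86)&(P[:,1]>-420)&(P[:,0]>320)&(P[:,0]<550)]
    if n=='side': 
        b=[F[(F[:,0]>x)&(F[:,0]<=x+10)] for x in range(350,520,10)]; E=np.array([w[w[:,1].argmax(),:2] for w in b if len(w)>3]); print('front foot',fit(E),len(E))
    # side walls, inner faces
    W=P[(P[:,2]>90)&(P[:,2]<112)&(P[:,1]>-400)&(P[:,1]<-290)]
    for lo,hi in[(300,380),(480,560)]:
        w=W[(W[:,0]>lo)&(W[:,0]<hi)]; 
        if len(w)>20: print('wall',lo,len(w),fit(w[:,:2]))
    # all tall things near the path
    B=C[(C[...,2]>185)&(C[...,2]<260)&(C[...,0]>300)&(C[...,0]<900)&(C[...,1]>-450)&(C[...,1]<260)]
    print('tall',len(B),np.median(B,0).round() if len(B) else '')
E
```

```text
scene front top (np.float32(-3.01), array([ 448.3, -268.9], dtype=float32)) [230.  27.   9.] 258
cab edge (np.float32(-3.66), array([ 427.9, -425.8], dtype=float32)) 23
wall 300 168 (np.float32(85.94), array([ 335.4, -344.6], dtype=float32))
wall 480 164 (np.float32(87.01), array([ 537.6, -346.2], dtype=float32))
tall 131 [797. -58. 199.]
side front top (np.float32(-3.78), array([ 429.8, -268.2], dtype=float32)) [232.  31.   8.] 368
cab edge (np.float32(-3.5), array([ 407.1, -421.2], dtype=float32)) 24
front foot (np.float32(-4.24), array([ 433.2, -278. ], dtype=float32)) 17
wall 300 69 (np.float32(86.2), array([ 327.1, -341.6], dtype=float32))
wall 480 135 (np.float32(85.11), array([ 531.6, -344.3], dtype=float32))
tall 73 [790. -64. 197.]
```

```bash
python3 -m creep '{"translation":[[4,-4,3],[9,-8,6],[14,-13,9],[19,-18,12],[24,-22,12],[27,-25,12],[27,-25,12],[27,-25,12]],"delta_rot":[[0,0,0],[0,0,0],[0,0,0],[0,0,0],[0,0,0],[0,0,0],[0,0,0],[0,0,0]],"hand":[8.5,8.5,8.5,8.5,8.5,8.5,8.5,8.5]}'; python3 - <<'E'
from h import *
p,d=grab('wrist'); cv2.imwrite('pics/wrist1.png',p[:,:,::-1]); s=load('wrist'); print(s['xyz'],R.from_quat(s['att']).as_matrix().round(2) if s['att'].size==4 else s['att'])
E
```

```text
clock: 1.1
position: [515.4, 324.2, 350.6]
ee_rot: [0.98, -0.201, -0.0, 0.0]
contact_force: [-0.6, 0.2, -0.5]
gripper_width: 84.5
grasp_force: 0.0
[582.16646483 295.74588429 491.89263012] [[-0.39 -0.88 -0.26]
 [-0.92  0.38  0.11]
 [ 0.    0.29 -0.96]]
```

View pics/wrist1.png

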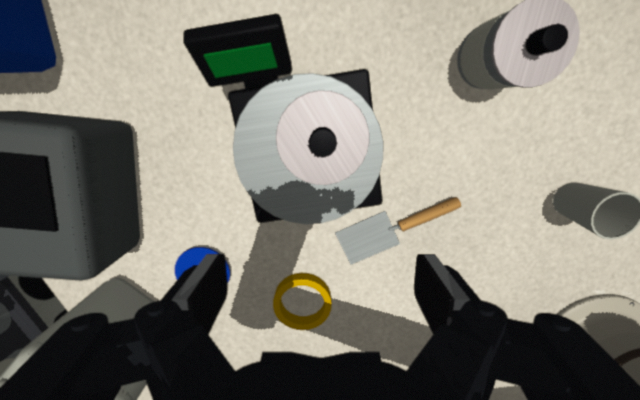

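The wrist view shows the lid flange centred near (322,137), with its knob at (322,142). The scale column is above left and the spatula lies clear below.

```bash
python3 - <<'E'
from h import *
s=load('wrist'); C=cloud(s)
m=np.zeros((400,640),bool); m[80:195,265:380]=1
f=m&(C[...,2]>170)&(C[...,2]<184); k=m&(C[...,2]>196)&(C[...,2]<216)
for nm,w,z in[('flange',f,176),('knobtop',k,206)]:
    print(nm,w.sum(), C[w][:,2].mean() if w.any() else '')
    if w.any():
        v,u=np.nonzero(w); P=plane(s,np.c_[u,v],z)[:,:2]; print(cv2.minEnclosingCircle(P.astype(np.float32)), cv2.minAreaRect(P.astype(np.float32)))
print(read_state()['position'])
E
```

```text
flange 6220 174.85602856057594
((550.0106201171875, 307.09417724609375), 45.50432205200195) ((550.1531372070312, 307.2792053222656), (89.95365142822266, 89.29830169677734), 66.81272888183594)
knobtop 653 204.64667720023564
((550.4806518554688, 306.911865234375), 12.829846382141113) ((550.4539184570312, 306.9611511230469), (23.94785499572754, 25.395492553710938), 66.80653381347656)
[514.6776689  325.04533956 350.60260553]
```

```bash
python3 -m creep '{"translation":[[1.5,-1,-2],[3,-1.6,-5],[3.5,-1.8,-8],[3.5,-1.8,-9],[3.5,-1.8,-9],[3.5,-1.8,-9]],"delta_rot":[[0,0,0],[0,0,0],[0,0,0],[0,0,0],[0,0,0],[0,0,0]],"hand":[8.5,8.5,8.5,8.5,8.5,8.5]}'; python3 - <<'E'
from h import *
p,d=grab('wrist'); cv2.imwrite('pics/wrist2.png',p[:,:,::-1]); s=load('wrist'); C=cloud(s); c=(550,305)
D=np.hypot(C[...,0]-c[0],C[...,1]-c[1])
for z,r in((176,65),(206,25)):
    w=(D<r)&(abs(C[...,2]-z+1)<7); v,u=np.nonzero(w); P=plane(s,np.c_[u,v],z)[:,:2]; print(z,w.sum(),C[w][:,2].mean(),cv2.minEnclosingCircle(P.astype(np.float32)),u.min(),u.max(),v.min(),v.max())
st=read_state(); print(st['position'],st['ee_rot'])
E
```

```text
clock: 1.9
position: [550.1, 308.0, 263.0]
ee_rot: [0.98, -0.199, 0.001, -0.001]
contact_force: [-0.6, 1.0, 0.9]
gripper_width: 84.8
grasp_force: 0.0
176 9755 174.84821687970674 ((550.8198852539062, 306.923828125), 45.63728332519531) 261 382 142 258
206 1155 204.43912830199568 ((551.935302734375, 306.6623229980469), 13.451448440551758) 303 341 196 234
[550.1364874  307.82228913 263.04944517] [ 0.97988325 -0.19956587  0.00099323 -0.00113609]
```

View pics/wrist2.png

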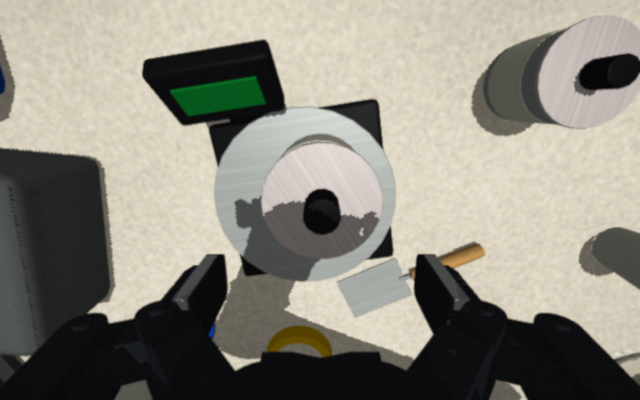

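The view shows the knob at (322,212), midway between the fingers at columns 225 and 416, so the hand is centred. I'll descend around the knob and grip.

```bash
python3 -m creep '{"translation":[[0.1,0,-2],[0.1,0,-4],[0.1,0,-6],[0.1,0,-7.5],[0.1,0,-8.2],[0.1,0,-8.2],[0.1,0,-8.2]],"delta_rot":[[0,0,0],[0,0,0],[0,0,0],[0,0,0],[0,0,0],[0,0,0],[0,0,0]],"hand":[7,6,6,6,6,6,6]}'; python3 -m creep '{"translation":[[0,0,0],[0,0,0],[0,0,0],[0,0,0],[0,0,0],[0,0,0],[0,0,0],[0,0,0]],"delta_rot":[[0,0,0],[0,0,0],[0,0,0],[0,0,0],[0,0,0],[0,0,0],[0,0,0],[0,0,0]],"hand":[4,3,2,1,1,1,1,1]}'
```

```text
clock: 2.82
position: [551.4, 307.3, 180.3]
ee_rot: [0.98, -0.2, 0.001, -0.001]
contact_force: [1.0, 0.3, 0.1]
gripper_width: 59.8
grasp_force: 0.0
clock: 3.82
position: [551.2, 307.0, 179.9]
ee_rot: [0.98, -0.2, 0.0, -0.0]
contact_force: [-1.2, -0.7, 5.4]
gripper_width: 24.5
grasp_force: 59.1
```

```bash
python3 -m creep '{"translation":[[0,0,0.5],[0,0,1],[0,0,2],[0,0,3.5],[0,0,5],[0,0,6.5],[0,0,8],[0,0,8]],"delta_rot":[[0,0,0],[0,0,0],[0,0,0],[0,0,0],[0,0,0],[0,0,0],[0,0,0],[0,0,0]],"hand":[1,1,1,1,1,1,1,1]}'; python3 - <<'E'
from h import *
out=[]
for n,(x0,x1,y0,y1) in[('scene',(365,465,120,220)),('side',(240,340,110,210))]:
    p,d=grab(n); out.append(cv2.resize(p[y0:y1,x0:x1],None,fx=4,fy=4,interpolation=2))
cv2.imwrite('pics/lift.png',np.hstack(out)[:,:,::-1])
E
```

```text
clock: 4.82
position: [551.6, 307.4, 261.3]
ee_rot: [0.98, -0.2, 0.001, -0.001]
contact_force: [1.1, -0.5, -0.4]
gripper_width: 24.3
grasp_force: 59.1
```

View pics/lift.png

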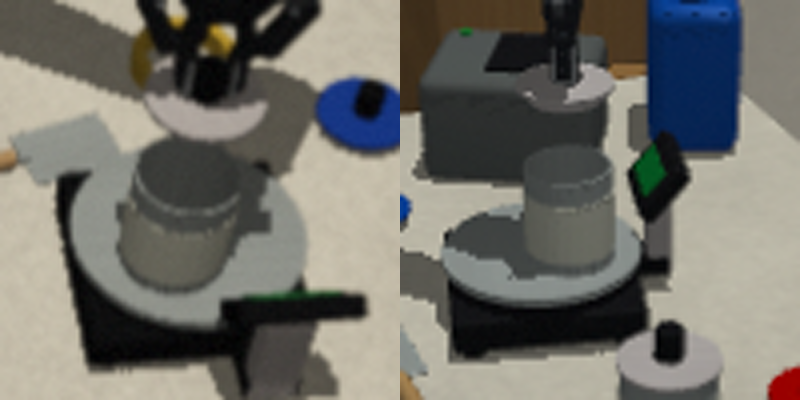

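The lid is level in the fingers, clear of the tin, and the tin is upright on the pan (scene crop 185,215). I'll carry it high over to the drawer.

```bash
python3 -m creep '{"translation":[[0,-1,2],[-0.6,-4,4],[-1.3,-8,4],[-2.2,-12.5,4],[-3,-17,4],[-3.8,-21.5,4],[-4.6,-26,4],[-5.5,-30.5,4]],"delta_rot":[[0,0,0],[0,0,0],[0,0,0],[0,0,0],[0,0,0],[0,0,0],[0,0,0],[0,0,0]],"hand":[1,1,1,1,1,1,1,1]}'; python3 -m creep '{"translation":[[-0.9,-4.5,0],[-1.7,-9,0],[-2.6,-13.5,0],[-3.4,-18,0],[-4.3,-22.5,0],[-5.2,-27,0],[-5.8,-30.5,0],[-6.2,-33,0]],"delta_rot":[[0,0,0],[0,0,0],[0,0,0],[0,0,0],[0,0,0],[0,0,0],[0,0,0],[0,0,0]],"hand":[1,1,1,1,1,1,1,1]}';  python3 -m creep '{"translation":[[-0.1,-1.5,-2],[-0.1,-2.3,-5],[-0.1,-2.3,-8],[-0.1,-2.3,-9],[-0.1,-2.3,-9],[-0.1,-2.3,-9]],"delta_rot":[[0,0,0],[0,0,0],[0,0,0],[0,0,0],[0,0,0],[0,0,0]],"hand":[1,1,1,1,1,1]}'; python3 - <<'E'
from h import *
out=[]
for n,(x0,x1,y0,y1) in[('scene',(150,270,120,260)),('side',(250,400,210,350))]:
    p,d=grab(n); out.append(cv2.resize(p[y0:y1,x0:x1],None,fx=2.9,fy=4,interpolation=2))
cv2.imwrite('pics/over.png',np.hstack(out)[:,:,::-1]); print(out[0].shape,out[1].shape)
E
```

```text
clock: 5.92
position: [495.1, 0.5, 298.5]
ee_rot: [0.98, -0.2, -0.001, 0.0]
contact_force: [0.1, 0.1, -0.4]
gripper_width: 24.3
grasp_force: 59.1
clock: 6.92
position: [433.1, -329.3, 298.2]
ee_rot: [0.98, -0.201, -0.001, -0.0]
contact_force: [0.3, 0.1, -1.4]
gripper_width: 24.4
grasp_force: 59.1
clock: 7.68
position: [433.7, -351.3, 210.6]
ee_rot: [0.98, -0.2, 0.001, 0.0]
contact_force: [0.4, -0.7, -0.6]
gripper_width: 24.2
grasp_force: 59.1
(560, 348, 3) (560, 435, 3)
```

View pics/over.png

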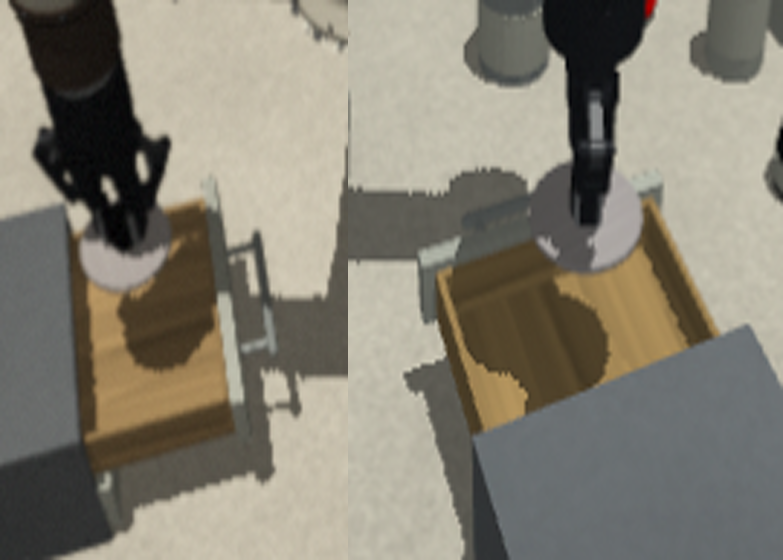

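The lid hangs over the middle of the drawer opening in both views (scene crop 127,250 and side crop 587,215), clear of the front and the cabinet top. I'll lower it.

```bash
python3 -m creep '{"translation":[[0,0,-2],[0,0,-4],[0,0,-6],[0,0,-8],[0,0,-9.5],[0,0,-10.4],[0,0,-10.4],[0,0,-10.4]],"delta_rot":[[0,0,0],[0,0,0],[0,0,0],[0,0,0],[0,0,0],[0,0,0],[0,0,0],[0,0,0]],"hand":[1,1,1,1,1,1,1,1]}'; python3 -m creep '{"translation":[[0,0,-0.2],[0,0,-0.3],[0,0,-0.4],[0,0,-0.4]],"delta_rot":[[0,0,0],[0,0,0],[0,0,0],[0,0,0]],"hand":[1,1,1,1]}'
```

```text
clock: 8.78
position: [433.5, -351.3, 106.0]
ee_rot: [0.98, -0.2, 0.001, 0.0]
contact_force: [0.2, 0.3, -0.4]
gripper_width: 24.0
grasp_force: 59.1
clock: 9.28
position: [432.9, -351.0, 101.2]
ee_rot: [0.98, -0.2, -0.0, -0.0]
contact_force: [0.5, 0.2, -0.4]
gripper_width: 24.1
grasp_force: 59.1
```

```bash
python3 -m creep '{"translation":[[0,0,-0.1],[0,0,-0.2],[0,0,-0.2]],"delta_rot":[[0,0,0],[0,0,0],[0,0,0]],"hand":[1,1,1]}'; python3 -m creep '{"translation":[[0,0,-0.1],[0,0,-0.1],[0,0,-0.1]],"delta_rot":[[0,0,0],[0,0,0],[0,0,0]],"hand":[1,1,1]}'
```

```text
clock: 9.65
position: [433.0, -351.2, 99.9]
ee_rot: [0.98, -0.2, 0.0, 0.0]
contact_force: [-1.2, -0.1, 4.3]
gripper_width: 24.5
grasp_force: 59.4
clock: 10.02
position: [433.0, -351.5, 99.8]
ee_rot: [0.98, -0.2, 0.0, 0.001]
contact_force: [-3.4, 1.3, 8.3]
gripper_width: 24.2
grasp_force: 59.9
```

The lid is resting on the floor, since the force rose to 8 N. Now I'll release and retreat straight up.

```bash
python3 -m creep '{"translation":[[0,0,0],[0,0,0],[0,0,0.1],[0,0,0.1],[0,0,0.1],[0,0,0.1]],"delta_rot":[[0,0,0],[0,0,0],[0,0,0],[0,0,0],[0,0,0],[0,0,0]],"hand":[3,4,5,5.5,5.5,5.5]}'; python3 -m creep '{"translation":[[0,0,1],[0,0,3],[0,0,6],[0,0,10],[0,0,15],[0,0,19],[0,0,19],[0,0,19]],"delta_rot":[[0,0,0],[0,0,0],[0,0,0],[0,0,0],[0,0,0],[0,0,0],[0,0,0],[0,0,0]],"hand":[5.5,5.5,5.5,5.5,5.5,5.5,5.5,5.5]}'; python3 - <<'E'
from h import *
p,d=grab('wrist'); cv2.imwrite('pics/end.png',p[:,:,::-1]); s=load('wrist'); C=cloud(s)
D=np.hypot(C[...,0]-433,C[...,1]+351)
for z,r in((96,60),(126,25)):
    w=(D<r)&(abs(C[...,2]-z+1)<7); P=C[w]; v,u=np.nonzero(w); Q=plane(s,np.c_[u,v],z)[:,:2]
    A=np.linalg.lstsq(np.c_[P[:,:2]-P[:,:2].mean(0),np.ones(len(P))],P[:,2],rcond=None)[0]; print(z,len(P),cv2.minEnclosingCircle(Q.astype(np.float32)),A.round(3))
E
```

```text
clock: 10.78
position: [433.0, -351.0, 99.3]
ee_rot: [0.98, -0.2, -0.0, -0.0]
contact_force: [-0.8, -0.5, -0.3]
gripper_width: 54.9
grasp_force: 0.0
clock: 11.78
position: [432.6, -350.7, 289.3]
ee_rot: [0.98, -0.2, -0.0, -0.0]
contact_force: [-0.0, -0.2, -0.7]
gripper_width: 55.0
grasp_force: 0.0
96 5015 ((432.58416748046875, -351.3688659667969), 45.6009521484375) [-1.0000e-03  1.0000e-03  9.4859e+01]
126 530 ((433.00433349609375, -351.7010803222656), 13.058038711547852) [-4.10000e-02  1.30000e-02  1.24598e+02]
```

View pics/end.png

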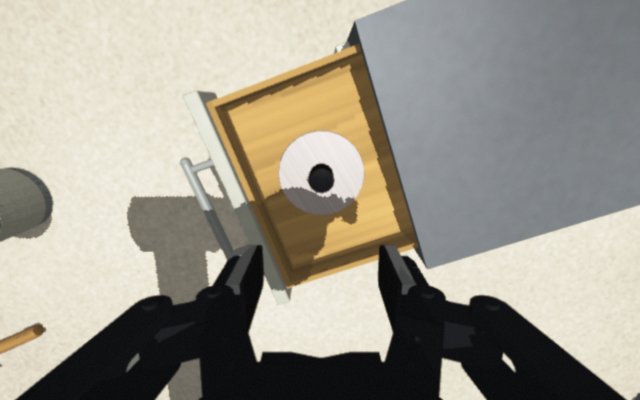

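The lid lies flat, knob up, centred on the open drawer floor at (321,173). Its fitted tilt is about 0.001 rad, and the hand is well clear above.

```bash
python3 -c "
from bench import job_done; print(job_done())"
```

```text
the job is handed in; nothing more can be done
None
```

The lid is off the tin and lies flat, knob up, on the floor of the open drawer. It was set down before release, the tin stood upright on the pan when last seen, and the job is handed in; no verdict came back.

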